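Load a terminal strip into a programming fixture and close its hold-down rail

TASK

Load the loose terminal strip into the channel of the programming fixture: push its end back against the spring follower, lower it flat onto the channel floor and let the spring carry its other end home under the fixed lip, and let go. Then swing the hinged rail down over it until both catches hold it shut. Do it gently, without forcing the strip or the rail, and leave the other things on the mat where they are.

Things in the scene. Friction and masses are not known exactly. Their poses are not given: they have to be found in the camera images.
- strip: Loose narrow board 30 x 120 mm, 3 mm thick, 40 to 85 g, flat on the mat (mat top at 2 mm), with a row of screw terminals along its middle: 13 wide, 56 long, up to 21 mm above the underside; grip it there, across the 13 mm. Origin: centre of the underside; y along the 120 mm, z up. Ends alike: load it either way round. The other board is 95 mm wide.
- fixture: Programming fixture fixed on the mat: aluminium base 106 x 212 mm, under a grey insert with the channel. Origin: underside of the base, mid-width of the channel; y along the channel to the follower, x across it to the rail's hinge, z up. The insert (walls, stop, lip, follower) is clamped in slots up to 7 mm either way along y from the nominal places given: not measured, feel it.
- channel (a point): Middle of the channel floor (nominal; fixed to the base, not the insert), at fixture z = 24 mm. The flat floor lies between two walls 34 mm apart, each 5 mm wide and 5 mm high, bevelled above 2 mm to 39 mm apart. The strip rests here, its ends at y = -60 and +60 nominally. It bears 60 N against the fixture, all its contacts (both ends, floor, pads) added up.
- stop (a point): Foot of the stop's face (nominal place), fixture y = -60 mm, z = 24. The stop is a fixed block 28 mm wide closing the -y end. At its top a lip overhangs the channel by 4 mm (to y = -56): lip underside 5 mm, top 9 mm above the floor. Home, the strip's end is under the lip and against the stop.
- follower_face (a point): Foot of the free spring follower's upright face (nominal place; it does not move with it), fixture y = +54 mm, z = 24. A steel block 22 mm wide, 20 high, sliding to +y: 2.5 N at first touch, 0.9 N more per mm. Strip home: pushed back 6 mm. Level strip just clear of the lip: 10 mm, 11.5 N. Hard end: 15 mm, 16 N. The places shift with the insert, the forces do not.
- rail (a joint): Angle of the hinged hold-down rail, rad: 0 shut, 2.0 open past upright, top 110 mm above the mat. A weak spring lifts it (3 N at the tab) unless latched. Flat frame 94 mm along y: arms at y = +43 and -43 with pads that hold down the strip's bare ends, front bar, tab. Shut, it lies 6 to 12 mm above the channel floor, the terminals standing up through it. Swing it with shut fingers; 30 N at most.
- tab (a point): Middle of the top of the rail's black thumb tab (34 mm along y, 18 across), 75 mm from the hinge axis, moving with the rail; shut: fixture x = -37, y = 0, z = 36 mm. The last 8 degrees need 10 to 15 N here, as the front bar snaps under two sprung roller catches; then it stays down. Catches at x = -35, y = +36 and -36, 16 mm long, tops at z = 42.
- hinge (a point): Point on the rail's hinge axis, parallel to the fixture's y: fixture x = +38, y = 0, z = 33 mm.
- wide_board: A wide relay board 95 x 150 mm lying flat, not part of the job. Origin: centre of the underside.
- screwdriver: A screwdriver 170 mm long, lying down, not part of the job.
- spool: A grey wire spool 52 mm across, 40 mm high, standing, not part of the job. Origin: centre of the underside.
- flux_jar: A white jar 44 mm across, 55 mm high, not part of the job. Origin: centre of the underside.
- brush: A small brush 150 mm long, lying down, not part of the job.
- parts_tray: An open tray 75 x 55 mm, 22 mm high, with small parts, not part of the job. Origin: centre of the underside.
Not all that is in view belongs to the job. There is more than one size of the strip; the job needs the largest.

How it is judged:
By the outcome, as a careful person would: the job done as asked, in the order asked, and still so for the second after the job is handed in, with the robot touching nothing.
It also fails if it takes over 72 s, if anything falls off the work surface, if the arm or the gripper's body presses on something with over 40 N, if the wrist force passes 120 N, or if a joint passes its speed limit or range.

ROBOT

A 7-joint arm with a two-finger parallel gripper is mounted at the origin on the work surface. World frame = base frame: x ahead of the robot, y to its left, z up, the work surface at z = 0. Lengths are in m, angles in rad, forces in N, time in s.
With the tool pointing down it reaches from about 0.4 to 0.85 m from the base axis. Payload 10.4 kg.
Tool frame: the origin (TCP) lies on the centre line of the jaws, within the pads' length; the fingertips stand 11 mm ahead of it and the grasp point (between the pads) lies 8 mm behind it (tip_reach is the distance from the TCP to the fingertips, in m); z points along the fingers, y is the line along which they close (so a half turn about z gives the same grasp; the last joint's range is limited). The gripper opens to 85 mm and grips with 20 to 120 N. Pads are 22 mm wide; open, the fingers measure 114 mm over their backs; the gripper's body (76 mm by 85 mm) begins 54 mm behind the grasp point. The pads swing forward as they close: fully open they stand 13 mm farther back than shut.
Start: joints at [1.092, 0.332, -0.065, 1.46, 0.022, 1.35, -0.088], TCP at [0.275, -0.561, 0.242] pointing down, gripper open.
Joint ranges: [-2.6, 2.6], [-0.5, 2.12], [-1.47, 1.34], [0.16, 2.42], [-1.27, 4.41], [0.06, 2.06], [-2.6, 2.6]. Speed limits (rad/s): [2.22, 2.22, 2.79, 2.79, 3.14, 3.14, 3.14].

INTERFACE

Orientations are given as a unit quaternion [x, y, z, w].
In Python, from workcell import get_obs, camera, hand_in, tip_reach gives the robot as it stands. The module is installed in compiled form; this text tells all that it offers.
- The arm moves only by the tool move_arm, never from a script. Its argument "plan" is a list of rows, each an object with "delta_pos": the shift along the tool's x, y, z in a scale on which 1.0 is 0.75 m, a list of three; "turn": the turn, a rotation vector about the tool's x, y, z in normalised numbers (1 is 360 degrees), a list of three; "fingers": the closure, from 0 (fully open) to 1 (shut). A call has 1 to 12 rows; each row is the pose to reach, as a shift and turn from the pose commanded when the call began, along the tool's axes at that moment; what a row does not reach only later rows make up. A row lasts 1/8 s, in which the tool goes at most 62.5 mm and 10.7 degrees, less where a joint would pass 70% of its speed; a pose out of reach is approached as far as the arm can. No shift or turn number may pass 1 either way. A call with a gripper value outside its range is refused whole. The fingers move at their own pace and stop on an object; "force" is the grip in N (left out, the last holds). Time passes only in rows, so rows that repeat a pose let the fingers close. It gives the time, the measured TCP pose, the force, the opening and the grip force at its end, in the units of the state.
- get_obs(): the state, without advancing time (a new reading comes with each control period).
- camera(name): name is "side" or "top"; returns a dict with "color" (420x560x3 uint8, red, green, blue), "range_z" (420x560 float32, m along the optical axis (not along the pixel's ray), 0 where there is no reading), "fx", "fy", "cx", "cy" (pixels), "R" (3x3) and "t" (3): a world point X has camera coordinates R X + t. Camera axes: x right, y down, z forward; pixel columns grow to the right and rows downward; lengths in m; the calibration is good to about 2 mm. A picture is of the moment at which its call begins.
- hand_in(): hands the job in; it is judged then, once.
The state is a dict: "clock": time; "joint_pos": joint angles; "joint_velocities": joint speeds; "tau": joint torques, N m; "position": TCP position; "ee_rot": TCP orientation; "ft_force": force on the tool from outside, world axes, zero at the start; "torque": the same for the moment, N m; "grip_width": opening from 0.0 (shut) to 1.0 (fully open); "grasp_force": force on a finger pad.
Only numpy, scipy, OpenCV 4.12 (cv2) and the standard library are available. Lean on these libraries where they do the work, as an engineer would, in place of code of your own. Each camera call takes 0.05 s, during which the arm holds its last target. There are 200 camera calls.

## Working session

There is one attempt and no reset: what is moved stays moved. The work goes in short steps, Python scripts to look and compute and a tool call to move; the robot and the scene stay as the last step left them, time stands still between calls to the robot, and variables do not carry over. Pictures are saved under pics/ and viewed, at most 10 in all, crops included, and the job is handed in when it is done.

Besides the shell and the picture viewer there is one more tool, called after "Call:" as a command line: name --argument value ..., lists and objects as JSON in quotes. move_arm: Moves the arm, as the interface text tells. Its arguments: {"type":"object","properties":{"plan":{"type":"array","items":{"type":"object","properties":{"delta_pos":{"type":"array","items":{"type":"number"}},"turn":{"type":"array","items":{"type":"number"}},"fingers":{"type":"number"}}}},"force":{"type":"number"}},"required":["plan"]}

```bash
mkdir -p pics
cat > h.py <<'E'
import numpy as np, cv2
from workcell import get_obs, camera, hand_in, tip_reach
def save(n,c,f=None):
    im=c["color"][:,:,::-1]
    cv2.imwrite(f"pics/{n}.png",im)
def ray(c,u,v):
    R=np.array(c["R"]);t=np.array(c["t"]);o=-R.T@t
    d=R.T@np.array([(u-c["cx"])/c["fx"],(v-c["cy"])/c["fy"],1.]);return o,d
def onz(c,u,v,z):
    o,d=ray(c,u,v);return o+d*(z-o[2])/d[2]
def cloud(c):
    v,u=np.mgrid[0:420,0:560];Z=c["range_z"]
    P=np.stack([(u-c["cx"])/c["fx"]*Z,(v-c["cy"])/c["fy"]*Z,Z],-1)
    W=(P-np.array(c["t"]))@np.array(c["R"]);W[Z==0]=np.nan;return W
E
python3 - <<'E'
from h import *
for n in ("top","side"):
    c=camera(n);save(n+"0",c);np.savez(n+"0.npz",**c);print(n,c["fx"],-np.array(c["R"]).T@c["t"])
print(get_obs(),tip_reach)
E
```

```text
top 445.1107272207399 [0.44582135 0.03964177 1.10070729]
side 499.81302315827685 [0.49630939 0.77676379 0.83044137]
{'clock': 0.1, 'joint_pos': array([ 1.09240005,  0.33277986, -0.06471156,  1.46086419,  0.02156368,
        1.34991014, -0.08849918]), 'joint_velocities': array([-0.00174066, -0.00049256, -0.00137166, -0.00105986,  0.00224789,
       -0.00068546, -0.00029293]), 'tau': array([ 1.37479605e-03, -6.26744270e+01,  4.88774304e-02, -3.92431283e+01,
        1.61982200e-02,  6.84434344e-03, -8.33129661e-06]), 'position': array([ 0.27497988, -0.56089147,  0.24161023]), 'ee_rot': array([ 9.74140612e-01,  2.25941733e-01, -1.52784266e-04, -6.15380235e-04]), 'ft_force': array([-0.23318898, -0.16218202, -0.06340844]), 'torque': array([-0.0176677 ,  0.04442701,  0.03710986]), 'grasp_force': 0.0, 'grip_width': 0.9982341617649918} 0.011
```

View pics/top0.png

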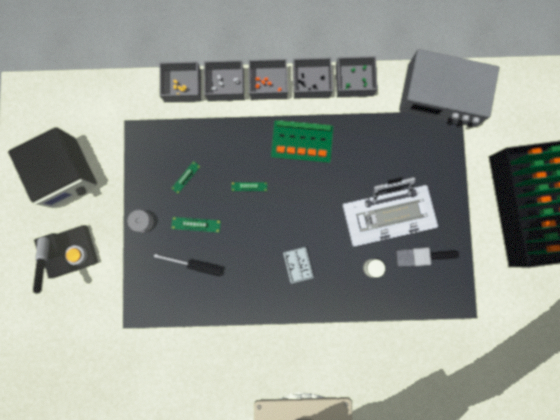

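View pics/side0.png

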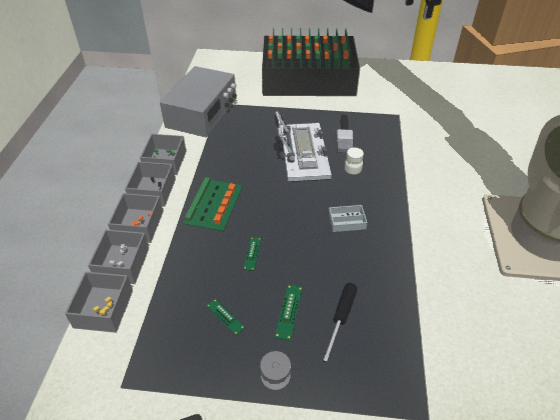

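Three candidate small green strips appear in the top view: (186,176), (249,186) and (195,224). The last is visibly the largest. The fixture is at (390,215), with its rail open on the far side at (393,190). I'll measure these and enlarge them.

Run:
```python
from h import *
ld=lambda n:dict(np.load(n+"0.npz"))
for n in ("top","side"):
    c=ld(n);hsv=cv2.cvtColor(c["color"],cv2.COLOR_RGB2HSV)
    m=((hsv[...,0]>45)&(hsv[...,0]<90)&(hsv[...,1]>90)&(hsv[...,2]>40)).astype(np.uint8)
    m=cv2.morphologyEx(m,cv2.MORPH_CLOSE,np.ones((7,7)))
    W=cloud(c)
    for k in cv2.findContours(m,0,2)[0]:
        if cv2.contourArea(k)<80: continue
        p=np.array([onz(c,*q[0],0.005)[:2] for q in k],np.float32)
        if abs(p-[0.45,0.04]).max()>.5: continue
        r=cv2.minAreaRect(p*1000);print(n,k.mean(0).round(),np.round(r[0],1),np.round(r[1],1),round(r[2],1))
    # fixture bright points by height
    x,y,z=W[...,0],W[...,1],W[...,2]
    reg=(x>.35)&(x<.7)&(y<-.05)&(y>-.4)
    h,e=np.histogram(z[reg],bins=np.arange(0,.13,.004));print(dict(zip((e[:-1]*1000).round(),h)))
t=ld("top");s=ld("side")
a=cv2.resize(t["color"][165:260,335:450],(580,480),interpolation=3) if 0 else cv2.resize(t["color"][175:250,335:445],None,fx=5,fy=5,interpolation=2)
b=cv2.resize(t["color"][160:235,165:275],None,fx=5,fy=5,interpolation=2)
d=cv2.resize(s["color"][105:185,265:375],None,fx=5,fy=5,interpolation=2)
cv2.imwrite("pics/fx.png",cv2.resize(np.vstack([np.hstack([a,b])]),(800,273))[:,:,::-1])
e=cv2.resize(s["color"][105:185,265:375],(400,291),interpolation=2);f=cv2.resize(s["color"][230:340,200:310],(291,291),interpolation=2)
cv2.imwrite("pics/fx.png",np.vstack([cv2.resize(np.hstack([a,b]),(800,273)),np.hstack([e,f,np.zeros((291,109,3),np.uint8)])])[:,:,::-1])
```

```text
top [[196. 225.]] [536.6 248.1] [121.7  31.6] 83.7
top [[250. 187.]] [626.9 114.2] [89.7 22.7] 88.3
top [[186. 176.]] [655.8 272.9] [23.8 88.8] 50.0
top [[303. 140.]] [739.5 -21.1] [152.6  98.9] 82.9
{np.float64(0.0): np.int64(9875), np.float64(4.0): np.int64(2115), np.float64(8.0): np.int64(49), np.float64(12.0): np.int64(155), np.float64(16.0): np.int64(1460), np.float64(20.0): np.int64(1393), np.float64(24.0): np.int64(683), np.float64(28.0): np.int64(309), np.float64(32.0): np.int64(137), np.float64(36.0): np.int64(186), np.float64(40.0): np.int64(191), np.float64(44.0): np.int64(137), np.float64(48.0): np.int64(29), np.float64(52.0): np.int64(79), np.float64(56.0): np.int64(152), np.float64(60.0): np.int64(15), np.float64(64.0): np.int64(13), np.float64(68.0): np.int64(5), np.float64(72.0): np.int64(4), np.float64(76.0): np.int64(6), np.float64(80.0): np.int64(14), np.float64(84.0): np.int64(6), np.float64(88.0): np.int64(18), np.float64(92.0): np.int64(49), np.float64(96.0): np.int64(77), np.float64(100.0): np.int64(29), np.float64(104.0): np.int64(18), np.float64(108.0): np.in
[... 672 characters left out ...]
float64(40.0): np.int64(134), np.float64(44.0): np.int64(117), np.float64(48.0): np.int64(31), np.float64(52.0): np.int64(74), np.float64(56.0): np.int64(94), np.float64(60.0): np.int64(13), np.float64(64.0): np.int64(10), np.float64(68.0): np.int64(10), np.float64(72.0): np.int64(5), np.float64(76.0): np.int64(11), np.float64(80.0): np.int64(8), np.float64(84.0): np.int64(9), np.float64(88.0): np.int64(7), np.float64(92.0): np.int64(19), np.float64(96.0): np.int64(41), np.float64(100.0): np.int64(14), np.float64(104.0): np.int64(6), np.float64(108.0): np.int64(14), np.float64(112.0): np.int64(3), np.float64(116.0): np.int64(0), np.float64(120.0): np.int64(0), np.float64(124.0): np.int64(0)}
```

View pics/fx.png

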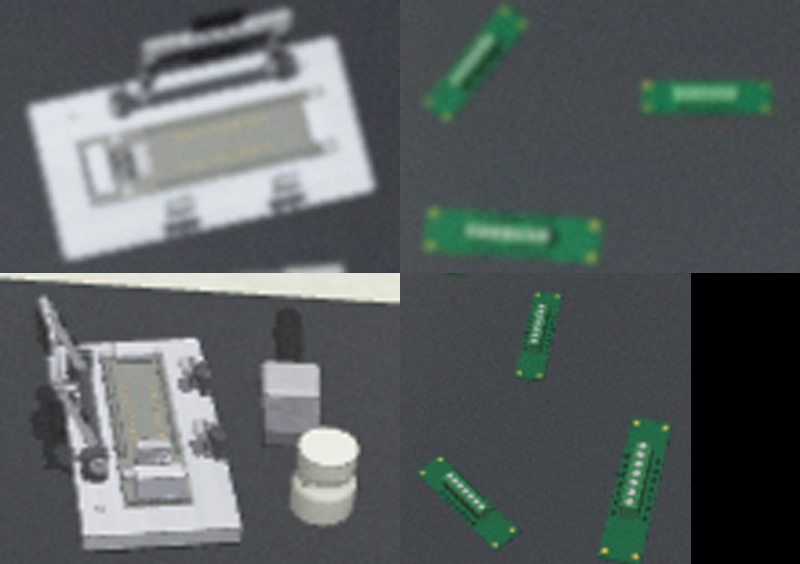

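The enlarged crop confirms it: the lower green board at (195,224) measures 122 x 31 mm, while the other two are 90 x 23 mm. The fixture's follower block is on the image-left side (world +y), its stop and lip are on the right, its hinge is toward world +x and its catches toward -x.

Run:
```python
from h import *
ld=lambda n:dict(np.load(n+"0.npz"))
def rect(p):
    r=cv2.minAreaRect((p*1000).astype(np.float32));return np.round(r[0],1),np.round(r[1],1),round(r[2],1)
for n in ("top","side"):
    c=ld(n);W=cloud(c);col=c["color"].astype(int);hsv=cv2.cvtColor(c["color"],cv2.COLOR_RGB2HSV)
    x,y,z=W[...,0],W[...,1],W[...,2]
    reg=(x>.38)&(x<.62)&(y<-.10)&(y>-.36)
    base=reg&(z>.012)&(z<.032)
    m=cv2.morphologyEx(base.astype(np.uint8),cv2.MORPH_OPEN,np.ones((3,3)))
    k=max(cv2.findContours(m,0,2)[0],key=cv2.contourArea)[:,0]
    white=base&(hsv[...,1]<25)&(hsv[...,2]>190)
    zb=np.nanmedian(z[white]);print(n,"base z",zb, white.sum())
    wm=cv2.morphologyEx(white.astype(np.uint8),cv2.MORPH_CLOSE,np.ones((25,25)));k2=max(cv2.findContours(wm,0,2)[0],key=cv2.contourArea)[:,0]
    print("base",rect(np.array([onz(c,*q,zb)[:2] for q in k])),rect(np.array([onz(c,*q,zb)[:2] for q in k2])))
    r=cv2.minAreaRect(np.array([onz(c,*q,zb)[:2]*1000 for q in k2],np.float32))
    bx=cv2.boxPoints(r);e=max([bx[i]-bx[i-1] for i in range(4)],key=np.linalg.norm);e/=np.linalg.norm(e);e*=np.sign(e[1])
    ex=np.array([e[1],-e[0]]);o=np.array(r[0])
    L=lambda q:np.stack([(q-o)@ex,(q-o)@e],-1)
    print("yaw",np.degrees(np.arctan2(-e[0],e[1])),"ctr",o)
    P=L(W[...,:2]*1000);a,b=P[...,0],P[...,1]
    ins=reg&(hsv[...,1]>20)&(hsv[...,1]<90)&(col.sum(2)<560)&(abs(a)<40)&(abs(b)<100)&(z<.04)&(z>.018)
    im=cv2.morphologyEx(ins.astype(np.uint8),cv2.MORPH_OPEN,np.ones((3,3)))
    ks=max(cv2.findContours(im,0,2)[0],key=cv2.contourArea)[:,0]
    q=np.array([onz(c,*q_,.028)[:2] for q_ in ks])*1000
    rr=L(q);print("insert local",rr.min(0),rr.max(0),rect(q/1000), "floor z",np.nanmedian(z[im>0]))
    cat=reg&(z>.034)&(z<.05)&(a<-25)&(a>-50)
    nl,lab,st,ce=cv2.connectedComponentsWithStats(cat.astype(np.uint8))
    for i in range(1,nl):
        if st[i,4]>8: s=lab==i;print("catch",ce[i].round(),st[i,4],a[s].mean(),b[s].min(),b[s].max(),b[s].mean(),z[s].max())
    fo=reg&(z>.036)&(z<.055)&(abs(a)<20);
    nl,lab,st,ce=cv2.connectedComponentsWithStats(fo.astype(np.uint8))
    for i in range(1,nl):
        if st[i,4]>8: s=lab==i;print("tall",ce[i].round(),st[i,4],a[s].min(),a[s].max(),b[s].min(),b[s].max(),z[s].max())
    ra=reg&(z>.09);print("rail top",a[ra].mean(),b[ra].min(),b[ra].max(),np.nanmax(z[ra]))
# strip height & terminals in both views
    s=(abs(x-.538)<.03)&(abs(y-.249)<.08)
    t=s&(z>.014);print("term",rect(W[t][:,:2]),np.percentile(z[t],90), np.median(z[s&(hsv[...,1]>90)&(z<.012)]))
    print("mat",np.nanmedian(z[(abs(x-.45)<.02)&(abs(y-.05)<.03)]))
```

```text
top base z 0.020001455306799684 2073
base (array([ 543.2, -226.8]), array([105.8, 212.6]), 11.2) (array([ 504.7, -235.7]), array([183.4, 209.8]), 11.1)
yaw 11.054533 ctr [ 504.68807983 -235.6723175 ]Traceback (most recent call last):
  File "<stdin>", line 24, in <module>
ValueError: max() iterable argument is empty
```

Run:
```python
from h import *
ld=lambda n:dict(np.load(n+"0.npz"))
for n in ("top","side"):
    c=ld(n);W=cloud(c);col=c["color"].astype(int);hsv=cv2.cvtColor(c["color"],cv2.COLOR_RGB2HSV)
    x,y,z=W[...,0],W[...,1],W[...,2]
    reg=(x>.38)&(x<.65)&(y<-.10)&(y>-.36)
    m=cv2.morphologyEx((reg&(z>.012)&(z<.032)).astype(np.uint8),cv2.MORPH_OPEN,np.ones((3,3)))
    k=max(cv2.findContours(m,0,2)[0],key=cv2.contourArea)[:,0]
    r=cv2.minAreaRect(np.array([onz(c,*q,.02)[:2]*1000 for q in k],np.float32))
    bx=cv2.boxPoints(r);e=max([bx[i]-bx[i-1] for i in range(4)],key=np.linalg.norm);e/=np.linalg.norm(e);e*=np.sign(e[1])
    ex=np.array([e[1],-e[0]]);o=np.array(r[0]);print(n,r,"yaw",np.degrees(np.arctan2(-e[0],e[1])))
    P=(W[...,:2]*1000-o);a,b=P@ex,P@e
    def comps(mask,lbl):
        nl,lab,st,ce=cv2.connectedComponentsWithStats(mask.astype(np.uint8))
        for i in range(1,nl):
            if st[i,4]>12:
                s=lab==i;print(lbl,ce[i].round(),st[i,4],"a %.1f %.1f %.1f b %.1f %.1f %.1f z %.4f"%(a[s].min(),a[s].mean(),a[s].max(),b[s].min(),b[s].mean(),b[s].max(),np.median(z[s])))
    on=reg&(abs(a)<50)&(abs(b)<104)
    ins=on&(abs(a)<30)&(z>.0225)&(z<.034);comps(ins,"insert")
    comps(on&(z>.036)&(z<.05)&(a<-25),"catch")
    comps(on&(z>.034)&(z<.055)&(abs(a)<22),"tall")
    comps(reg&(z>.092)&(b<100),"railtop")
    # longitudinal/transverse height profiles
    cx=a[ins].mean()
    print("long",[(B,round(float(np.nanmedian(z[on&(abs(a-cx)<6)&(abs(b-B)<1.5)]))*1000,1)) for B in range(-80,81,4)])
    print("trans",[(A,round(float(np.nanmedian(z[on&(abs(b)<25)&(abs(a-A)<1)]))*1000,1)) for A in range(-34,35,2)])
    g=on&(hsv[...,1]>70)&(hsv[...,0]>8)&(hsv[...,0]<30);comps(g,"gold")
    s=(abs(x-.538)<.03)&(abs(y-.249)<.08);t=s&(z>.014)
    print("term",cv2.minAreaRect((W[t][:,:2]*1000).astype(np.float32)),np.percentile(z[t],[50,90]),np.median(z[s&(hsv[...,1]>90)&(z<.012)]))
    print("mat",np.nanmedian(z[(abs(x-.45)<.02)&(abs(y-.05)<.03)]))
```

```text
top ((543.2282104492188, -226.8186492919922), (105.7862777709961, 212.64639282226562), 11.206830978393555) yaw 11.206837
insert [394. 214.] 1034 a -29.5 -0.3 24.7 b -93.2 -10.7 80.6 z 0.0267
catch [413. 225.] 29 a -40.4 -35.5 -30.6 b -51.3 -43.8 -36.5 z 0.0434
catch [384. 231.] 29 a -40.1 -35.3 -30.7 b 19.8 27.6 34.8 z 0.0431
catch [415. 230.] 16 a -50.0 -47.2 -43.9 b -54.3 -46.3 -36.4 z 0.0387
catch [384. 236.] 19 a -49.9 -46.9 -44.0 b 18.8 28.4 36.8 z 0.0380
tall [422. 207.] 51 a -12.3 0.9 13.8 b -84.6 -77.4 -69.4 z 0.0354
tall [366. 220.] 175 a -15.8 -0.0 15.7 b 39.9 63.0 81.0 z 0.0441
railtop [394. 183.] 204 a 58.2 66.7 75.6 b -55.9 -7.8 38.5 z 0.0984
long [(-80, 34.1), (-76, 34.9), (-72, 34.7), (-68, 25.6), (-64, 25.2), (-60, 25.7), (-56, 27.6), (-52, 27.2), (-48, 26.5), (-44, 24.0), (-40, 26.7), (-36, 26.0), (-32, 26.2), (-28, 26.6), (-24, 27.2), (-20, 25.0), (-16, 26.2), (-12, 25.3), (-8, 25.3), (-4, 27.9), (0, 25.8), (4, 25.8), (8, 24.8), (12, 24.9), (16, 25.0), (20, 25.6), (24, 24.5), (28, 26.1), (32, 25.8), (36, 28.3), (40, 44.8), (44, 47.1), (48, 44.2), (52, 40.8), (56, 37
[... 1659 characters left out ...]
 (64, 43.9), (68, 44.2), (72, 42.0), (76, 31.3), (80, 22.5)]
trans [(-34, 20.2), (-32, 20.0), (-30, 20.2), (-28, 20.1), (-26, 20.7), (-24, 21.5), (-22, 30.3), (-20, 30.1), (-18, 28.4), (-16, 25.6), (-14, 25.6), (-12, 26.3), (-10, 25.1), (-8, 27.0), (-6, 25.6), (-4, 26.0), (-2, 25.4), (0, 25.7), (2, 25.1), (4, 26.4), (6, 25.8), (8, 26.1), (10, 26.4), (12, 26.1), (14, 25.2), (16, 26.8), (18, 29.2), (20, 30.2), (22, 25.5), (24, 19.1), (26, 19.6), (28, 20.2), (30, 22.6), (32, 36.7), (34, 38.6)]
term ((539.384765625, 251.23785400390625), (58.52024459838867, 13.396951675415039), 84.03532409667969) [0.02264065 0.02466932] 0.004938056796865111
mat 0.0025426294750272777
  return np.nanmean(a, axis, out=out, keepdims=keepdims)
```

```bash
cat >> h.py <<'E'
from scipy.spatial.transform import Rotation as Ro
def Rt(yaw):  # tool pointing down, tool x at world yaw (deg)
    c,s=np.cos(np.radians(yaw)),np.sin(np.radians(yaw));return np.array([[c,s,0],[s,-c,0],[0,0,-1.]])
def to(p,yaw):
    o=get_obs();R=Ro.from_quat(o["ee_rot"]).as_matrix()
    print("delta",(R.T@(np.array(p)-o["position"])).round(4),"turn",Ro.from_matrix(R.T@Rt(yaw)).as_rotvec().round(4))
F0=np.array([544.8,-225.5])/1000;FY=11.2
e_y=np.array([-np.sin(np.radians(FY)),np.cos(np.radians(FY))]);e_x=np.array([e_y[1],-e_y[0]])
def fix(x,y): return F0+e_x*x/1000+e_y*(y-8)/1000   # fixture mm -> world
def infix(p): q=(np.array(p[:2])-F0)*1000;return np.round([q@e_x,q@e_y+8],2)
def st():
    o=get_obs();f=o["ft_force"];print(round(o["clock"],2),"fix",infix(o["position"]),"z",o["position"][2].round(4),"F fix",(f[:2]@e_x).round(2),(f[:2]@e_y).round(2),f[2].round(2),"w",round(o["grip_width"]*85,1),round(o["grasp_force"],1),"yaw",np.round(Ro.from_quat(o["ee_rot"]).as_rotvec(),3))
E
python3 -c "
from h import *
to([.538,.2496,.09],84)"
```

```text
delta [ 0.5929 -0.6118  0.1524] turn [-1.2000e-03 -6.0000e-04 -1.0103e+00]
```

Careful with the scale: shifts go in shares of 0.75 m and turns go in shares of 360 degrees. That gives: -0.48 m is -0.64, 0.09 m is 0.12, -0.08 rad is -0.0127.

Call:
move_arm --plan '[{"delta_pos": [0.04,-0.04,0],"turn": [0,0,-0.0127],"fingers": 0.4},{"delta_pos": [0.0933,-0.0933,0],"turn": [0,0,-0.0255],"fingers": 0.4},{"delta_pos": [0.1467,-0.1507,0],"turn": [0,0,-0.0382],"fingers": 0.4},{"delta_pos": [0.2,-0.2053,0],"turn": [0,0,-0.0525],"fingers": 0.4},{"delta_pos": [0.2533,-0.26,0],"turn": [0,0,-0.0668],"fingers": 0.4},{"delta_pos": [0.3067,-0.3147,0],"turn": [0,0,-0.0812],"fingers": 0.4},{"delta_pos": [0.36,-0.3693,0.0267],"turn": [0,0,-0.0955],"fingers": 0.4},{"delta_pos": [0.4133,-0.424,0.0533],"turn": [0,0,-0.1098],"fingers": 0.4},{"delta_pos": [0.4667,-0.48,0.08],"turn": [0,0,-0.1241],"fingers": 0.4},{"delta_pos": [0.52,-0.5333,0.1067],"turn": [0,0,-0.1369],"fingers": 0.4},{"delta_pos": [0.5733,-0.5867,0.12],"turn": [0,0,-0.1496],"fingers": 0.4},{"delta_pos": [0.6267,-0.64,0.1333],"turn": [0,0,-0.1607],"fingers": 0.4}]'

```text
clock: 1.6
position: [0.4861, 0.0782, 0.1419]
ee_rot: [0.743, 0.67, -0.0, 0.0]
ft_force: [0.1, -0.8, -0.4]
grip_width: 0.604
grasp_force: 0.0
```

```bash
python3 -c "
from h import *
st();to([.538,.2496,.06],84)"
```

```text
1.6 fix [  1.38 317.31] z 0.1419 F fix -0.05 -0.81 -0.36 w 51.4 0.0 yaw [ 2.333  2.104 -0.   ]
delta [0.1759 0.034  0.0818] turn [0.0001 0.0003 0.0016]
```

In the tool's units: 0.176 m is 0.2347, 0.06 m is 0.08.

Call:
move_arm --plan '[{"delta_pos": [0.0533,0.0107,0.0267],"fingers": 0.4},{"delta_pos": [0.12,0.0227,0.0533],"fingers": 0.4},{"delta_pos": [0.18,0.0347,0.08],"fingers": 0.4},{"delta_pos": [0.22,0.0427,0.0867],"fingers": 0.4},{"delta_pos": [0.2347,0.0453,0.0867],"fingers": 0.4},{"delta_pos": [0.2347,0.0453,0.0867],"fingers": 0.4}]'

```text
validation failed for argument at $.pl...
```

Run:
```python
from h import *
st();to([.538,.2496,.02],84)
t=camera("top");s=camera("side")
a=cv2.resize(t["color"][190:260,150:250],(400,280),interpolation=2);b=cv2.resize(s["color"][265:355,230:340],(400,327),interpolation=2)
cv2.imwrite("pics/g1.png",np.vstack([a,b])[:,:,::-1])
```

```text
1.6 fix [  1.38 317.31] z 0.1419 F fix -0.05 -0.81 -0.36 w 51.4 0.0 yaw [ 2.333  2.104 -0.   ]
delta [0.1759 0.034  0.1218] turn [0.0001 0.0003 0.0016]
```

View pics/g1.png

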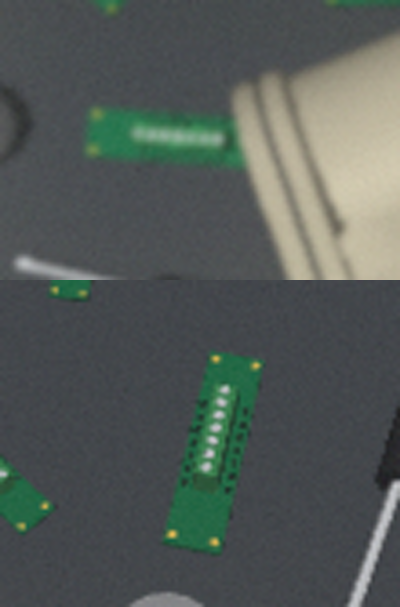

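The strip lies undisturbed in both views, at crop position (170,135) in the top view. The move was refused because each row also needs "turn".

Call:
move_arm --plan '[{"delta_pos": [0.0533,0.0107,0.0267],"turn": [0,0,0],"fingers": 0.4},{"delta_pos": [0.12,0.0227,0.0533],"turn": [0,0,0],"fingers": 0.4},{"delta_pos": [0.18,0.0347,0.08],"turn": [0,0,0],"fingers": 0.4},{"delta_pos": [0.22,0.0427,0.0933],"turn": [0,0,0],"fingers": 0.4},{"delta_pos": [0.2347,0.0453,0.1133],"turn": [0,0,0],"fingers": 0.4},{"delta_pos": [0.2347,0.0453,0.1133],"turn": [0,0,0],"fingers": 0.4}]'

```text
clock: 2.45
position: [0.5372, 0.2474, 0.0558]
ee_rot: [0.743, 0.669, -0.001, -0.0]
ft_force: [0.7, 0.3, -0.3]
grip_width: 0.603
grasp_force: 0.0
```

Run:
```python
from h import *
st();to([.538,.2496,.02],84)
s=camera("side")
cv2.imwrite("pics/g2.png",cv2.resize(s["color"][240:360,220:360],(700,600),interpolation=2)[:,:,::-1])
```

```text
2.45 fix [ 84.44 473.4 ] z 0.0558 F fix 0.75 0.21 -0.3 w 51.3 0.0 yaw [-2.334 -2.102  0.004]
delta [0.0023 0.0006 0.0358] turn [-0.0023  0.0014  0.0002]
```

View pics/g2.png

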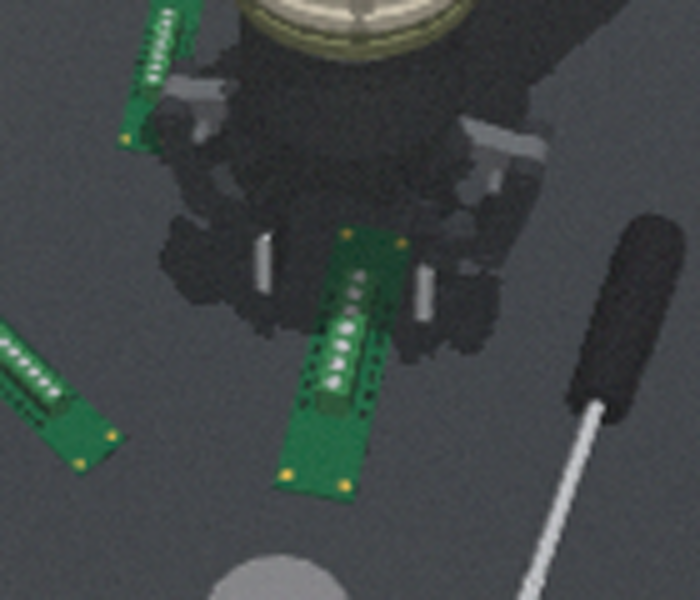

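The open fingers straddle the strip, with pads at crop (263,262) and (425,292) and the terminals between them.

In the tool's units: 0.035 m is 0.0467, 0.002 m is 0.0027.

Call:
move_arm --force 50 --plan '[{"delta_pos": [0.0013,0,0.02],"turn": [0,0,0],"fingers": 0.4},{"delta_pos": [0.0027,0,0.0387],"turn": [0,0,0],"fingers": 0.4},{"delta_pos": [0.0027,0,0.0467],"turn": [0,0,0],"fingers": 0.45},{"delta_pos": [0.0027,0,0.0467],"turn": [0,0,0],"fingers": 0.7},{"delta_pos": [0.0027,0,0.0467],"turn": [0,0,0],"fingers": 0.78},{"delta_pos": [0.0027,0,0.0467],"turn": [0,0,0],"fingers": 1},{"delta_pos": [0.0027,0,0.0467],"turn": [0,0,0],"fingers": 1},{"delta_pos": [0.0027,0,0.0467],"turn": [0,0,0],"fingers": 1},{"delta_pos": [0.0027,0,0.0467],"turn": [0,0,0],"fingers": 1},{"delta_pos": [0.0027,0,0.0467],"turn": [0,0,0],"fingers": 1}]'

```text
clock: 3.75
position: [0.5388, 0.2504, 0.0229]
ee_rot: [0.743, 0.669, 0.0, 0.0]
ft_force: [-0.9, -0.7, 5.4]
grip_width: 0.132
grasp_force: 51.6
```

```bash
python3 -c "
from h import *
st()"
```

```text
3.75 fix [ 86.5  475.96] z 0.0229 F fix -1.06 -0.48 5.44 w 11.2 51.6 yaw [2.335e+00 2.101e+00 2.000e-03]
```

In the tool's units: -0.13 m is -0.1733, -0.11 m is -0.1467.

Call:
move_arm --plan '[{"delta_pos": [0,0,-0.0133],"turn": [0,0,0],"fingers": 1},{"delta_pos": [0,0,-0.04],"turn": [0,0,0],"fingers": 1},{"delta_pos": [0,0,-0.0933],"turn": [0,0,0],"fingers": 1},{"delta_pos": [0,0,-0.1467],"turn": [0,0,0],"fingers": 1},{"delta_pos": [0,0,-0.1733],"turn": [0,0,0],"fingers": 1},{"delta_pos": [0,0,-0.1733],"turn": [0,0,0],"fingers": 1}]'

```text
clock: 4.5
position: [0.539, 0.2504, 0.1538]
ee_rot: [0.743, 0.669, 0.001, 0.001]
ft_force: [0.2, 0.6, -0.7]
grip_width: 0.128
grasp_force: 50.8
```

```bash
python3 -c "
from h import *
st();to([*fix(0,-18),.15],101.2);print(fix(0,-18))"
```

```text
4.5 fix [ 86.71 475.97] z 0.1538 F fix 0.28 0.58 -0.74 w 10.9 50.8 yaw [2.334 2.101 0.004]
delta [-0.4975  0.0635  0.0035] turn [ 0.0026 -0.0005 -0.3006]
[ 0.54985009 -0.25100483]
```

In the tool's units: -0.497 m is -0.6627, 0.0635 m is 0.0847, -0.05 rad is -0.008.

Call:
move_arm --plan '[{"delta_pos": [-0.0267,0.004,0],"turn": [0,0,-0.0032],"fingers": 1},{"delta_pos": [-0.08,0.0107,0],"turn": [0,0,-0.008],"fingers": 1},{"delta_pos": [-0.1467,0.0187,0],"turn": [0,0,-0.0127],"fingers": 1},{"delta_pos": [-0.2133,0.0267,0],"turn": [0,0,-0.0175],"fingers": 1},{"delta_pos": [-0.28,0.036,0],"turn": [0,0,-0.0223],"fingers": 1},{"delta_pos": [-0.3467,0.044,0],"turn": [0,0,-0.0271],"fingers": 1},{"delta_pos": [-0.4133,0.0533,0],"turn": [0,0,-0.0318],"fingers": 1},{"delta_pos": [-0.48,0.0613,0],"turn": [0,0,-0.0366],"fingers": 1},{"delta_pos": [-0.5467,0.0693,0],"turn": [0,0,-0.0414],"fingers": 1},{"delta_pos": [-0.6067,0.0773,0],"turn": [0,0,-0.0462],"fingers": 1},{"delta_pos": [-0.6467,0.0827,0.004],"turn": [0,0,-0.0477],"fingers": 1},{"delta_pos": [-0.6627,0.0847,0.004],"turn": [0,0,-0.0477],"fingers": 1}]'

```text
clock: 6.0
position: [0.548, -0.2525, 0.1472]
ee_rot: [0.636, 0.772, -0.001, -0.001]
ft_force: [-0.2, 0.6, -0.3]
grip_width: 0.133
grasp_force: 50.8
```

In the tool's units: 0.06 m is 0.08, 0.045 m is 0.06.

Call:
move_arm --plan '[{"delta_pos": [0,0,0.0267],"turn": [0,0,0],"fingers": 1},{"delta_pos": [0,0,0.06],"turn": [0,0,0],"fingers": 1},{"delta_pos": [0,0,0.08],"turn": [0,0,0],"fingers": 1},{"delta_pos": [0,0,0.08],"turn": [0,0,0],"fingers": 1}]'

```text
clock: 6.5
position: [0.5487, -0.2493, 0.0877]
ee_rot: [0.634, 0.773, -0.0, -0.001]
ft_force: [0.2, -1.0, 0.3]
grip_width: 0.133
grasp_force: 50.8
```

Run:
```python
from h import *
st();to([*fix(0,-18),.06],101.2)
s=camera("side");np.savez("s1.npz",**s)
cv2.imwrite("pics/f1.png",cv2.resize(s["color"][85:185,245:375],(780,600),interpolation=2)[:,:,::-1])
c=s;W=cloud(c);hsv=cv2.cvtColor(c["color"],cv2.COLOR_RGB2HSV)
m=((hsv[...,0]>45)&(hsv[...,0]<90)&(hsv[...,1]>90)&(hsv[...,2]>40))
m[:, :]&=(W[...,1]<-.08)&(W[...,1]>-.36)&(abs(W[...,0]-.55)<.06)
P=W[m];b=(P[:,:2]-F0)*1000;A=b@e_x;B=b@e_y+8;Z=P[:,2]*1000
for lo in range(-80,60,10):
    k=(B>lo)&(B<lo+10)
    if k.sum()>4: print(lo,k.sum(),np.percentile(A[k],[5,50,95]).round(1),np.percentile(Z[k],[5,25,50]).round(1))
print(B.min(),B.max())
```

```text
6.5 fix [ -0.78 -16.08] z 0.0877 F fix 0.05 -0.99 0.29 w 11.3 50.8 yaw [-1.991e+00 -2.427e+00  1.000e-03]
delta [-0.002   0.0008  0.0277] turn [-0.002  -0.0019  0.0011]
-10 19 [-10.    8.3  15.7] [67.  68.5 70.8]
0 27 [-8.4  4.6 13.3] [68.3 69.  71.5]
10 52 [-9.9  0.5 13.7] [67.1 68.9 70.6]
20 25 [-8.3  1.4 13.1] [67.9 69.  69.8]
30 26 [-9.   5.3 14. ] [67.6 68.7 70. ]
40 11 [-7.6  3.6 14.7] [68.  69.1 70. ]
-46.77225925867711 45.46049376869837
```

View pics/f1.png

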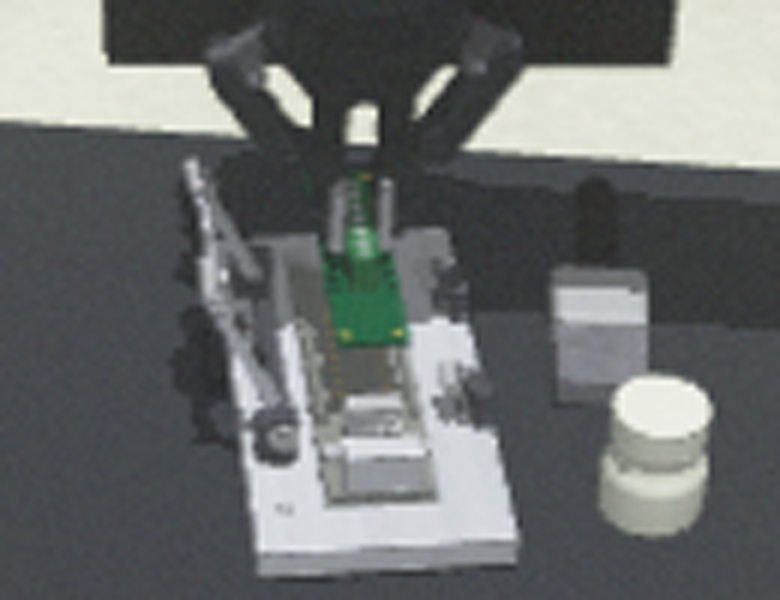

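The strip is held level above the channel, with its +y end at crop (367,345), clear of the follower at (372,410). I'll check the sideways alignment and yaw in this one view.

Run:
```python
from h import *
def loc(P): b=(P[...,:2]-F0)*1000;return b@e_x,b@e_y+8
c=dict(np.load("s1.npz"));hsv=cv2.cvtColor(c["color"],cv2.COLOR_RGB2HSV)
v,u=np.mgrid[0:420,0:560]
def plane(c,z):
    o,_=ray(c,0,0);R=c["R"];d=np.stack([(u-c["cx"])/c["fx"],(v-c["cy"])/c["fy"],np.ones_like(u)],-1)@R
    return o+d*((z-o[2])/d[...,2])[...,None]
A,B=loc(plane(c,.0687))
g=(hsv[...,0]>45)&(hsv[...,0]<90)&(hsv[...,1]>90)&(hsv[...,2]>40)
for lo in range(24,48,4):
    k=g&(B>lo)&(B<lo+4)&(abs(A)<25)
    if k.sum():
        print("strip",lo,k.sum(),"A",A[k].min().round(1),A[k].mean().round(2),A[k].max().round(1))
k=g&(abs(A)<25)&(B<60);print("end",B[k].max())
for n in ("top","side"):
    c0=dict(np.load(n+"0.npz"));W=cloud(c0);a,b=loc(W);z=W[...,2];dz=np.nanmedian(z[(abs(W[...,0]-.45)<.02)&(abs(W[...,1]-.05)<.03)])-.002
    for lo in range(-60,40,20):
        w=(z-dz>.0278)&(z<.033)&(b>lo)&(b<lo+20);l=a[w&(a<-10)&(a>-28)];r=a[w&(a>10)&(a<28)]
        print(n,lo,len(l),len(r),l.mean().round(2),r.mean().round(2),"mid",((l.mean()+r.mean())/2).round(2))
    # floor-insert outer edges by colour on plane .031
o=get_obs();R=Ro.from_quat(o["ee_rot"]).as_matrix();print("tool x yaw",np.degrees(np.arctan2(R[1,0],R[0,0])))
```

```text
strip 24 11 A -11.0 1.61 14.1
strip 28 12 A -10.5 1.7 14.5
strip 32 9 A -10.0 0.14 10.1
strip 36 10 A -7.0 4.36 15.4
strip 40 8 A -9.0 2.91 13.4
end 43.319381520568264
top -60 20 16 -19.46 17.15 mid -1.16
top -40 16 13 -19.84 17.06 mid -1.39
top -20 18 11 -19.41 18.1 mid -0.65
top 0 20 16 -19.92 17.05 mid -1.43
top 20 16 15 -19.32 17.4 mid -0.96
side -60 8 9 -16.61 21.52 mid 2.45
side -40 10 10 -17.26 19.7 mid 1.22
side -20 8 6 -18.34 21.79 mid 1.72
side 0 10 9 -18.02 20.38 mid 1.18
side 20 9 12 -17.3 21.6 mid 2.15
tool x yaw 101.2385637659145
```

In the tool's units: 0.0275 m is 0.0367, -0.002 m is -0.0027.

Call:
move_arm --plan '[{"delta_pos": [-0.0013,0,0.0133],"turn": [0,0,0],"fingers": 1},{"delta_pos": [-0.0027,0,0.0267],"turn": [0,0,0],"fingers": 1},{"delta_pos": [-0.0027,0,0.0347],"turn": [0,0,0],"fingers": 1},{"delta_pos": [-0.0027,0,0.0367],"turn": [0,0,0],"fingers": 1},{"delta_pos": [-0.0027,0,0.0367],"turn": [0,0,0],"fingers": 1}]'

```text
clock: 7.18
position: [0.5499, -0.2527, 0.0619]
ee_rot: [0.635, 0.773, 0.0, 0.0]
ft_force: [1.0, 0.0, -0.5]
grip_width: 0.133
grasp_force: 50.8
```

```bash
python3 -c "
from h import *
st()"
```

```text
7.17 fix [ -0.28 -19.71] z 0.0619 F fix 1.02 -0.15 -0.5 w 11.3 50.8 yaw [1.994 2.427 0.   ]
```

In the tool's units: 0.009 m is 0.012, 0.008 m is 0.0107.

Call:
move_arm --force 70 --plan '[{"delta_pos": [0.0027,0,0.0013],"turn": [0,0,0],"fingers": 1},{"delta_pos": [0.0053,0,0.0013],"turn": [0,0,0],"fingers": 1},{"delta_pos": [0.008,0,0.0013],"turn": [0,0,0],"fingers": 1},{"delta_pos": [0.0107,0,0.0013],"turn": [0,0,0],"fingers": 1},{"delta_pos": [0.012,0,0.0013],"turn": [0,0,0],"fingers": 1},{"delta_pos": [0.012,0,0.0013],"turn": [0,0,0],"fingers": 1},{"delta_pos": [0.012,0,0.0013],"turn": [0,0,0],"fingers": 1}]'

```text
clock: 8.05
position: [0.5482, -0.2444, 0.061]
ee_rot: [0.635, 0.772, -0.0, 0.0]
ft_force: [-0.0, -2.8, 0.2]
grip_width: 0.127
grasp_force: 73.7
```

```bash
python3 -c "
from h import *
st()"
```

```text
8.05 fix [ -0.38 -11.18] z 0.061 F fix -0.55 -2.79 0.16 w 10.8 73.7 yaw [ 1.995  2.426 -0.   ]
```

In the tool's units: 0.004 m is 0.0053, 0.002 m is 0.0027.

Call:
move_arm --plan '[{"delta_pos": [0.0027,0,0],"turn": [0,0,0],"fingers": 1},{"delta_pos": [0.0053,0,0],"turn": [0,0,0],"fingers": 1},{"delta_pos": [0.0053,0,0],"turn": [0,0,0],"fingers": 1},{"delta_pos": [0.0053,0,0],"turn": [0,0,0],"fingers": 1}]'

```text
clock: 8.55
position: [0.5474, -0.2409, 0.0611]
ee_rot: [0.635, 0.772, -0.0, 0.001]
ft_force: [1.1, -6.4, 0.4]
grip_width: 0.126
grasp_force: 73.8
```

```bash
python3 -c "
from h import *
st()"
```

```text
8.55 fix [-0.41 -7.6 ] z 0.0611 F fix -0.19 -6.45 0.39 w 10.7 73.8 yaw [ 1.994e+00  2.425e+00 -1.000e-03]
```

In the tool's units: 0.0075 m is 0.01, 0.006 m is 0.008.

Call:
move_arm --plan '[{"delta_pos": [0.0027,0,0],"turn": [0,0,0],"fingers": 1},{"delta_pos": [0.0053,0,0],"turn": [0,0,0],"fingers": 1},{"delta_pos": [0.008,0,0],"turn": [0,0,0],"fingers": 1},{"delta_pos": [0.01,0,0],"turn": [0,0,0],"fingers": 1},{"delta_pos": [0.01,0,0],"turn": [0,0,0],"fingers": 1},{"delta_pos": [0.01,0,0],"turn": [0,0,0],"fingers": 1}]'

```text
clock: 9.3
position: [0.5462, -0.2353, 0.0615]
ee_rot: [0.636, 0.772, -0.001, 0.002]
ft_force: [2.5, -11.2, 0.2]
grip_width: 0.122
grasp_force: 73.8
```

Run:
```python
from h import *
st()
s=camera("side");st()
cv2.imwrite("pics/f2.png",cv2.resize(s["color"][100:180,270:350],(600,600),interpolation=2)[:,:,::-1])
```

```text
9.3 fix [-0.51 -1.85] z 0.0615 F fix 0.31 -11.49 0.25 w 10.3 73.8 yaw [ 1.995e+00  2.422e+00 -2.000e-03]
9.35 fix [-0.51 -1.86] z 0.0614 F fix -0.14 -9.9 0.21 w 10.6 73.8 yaw [ 1.995e+00  2.423e+00 -2.000e-03]
```

View pics/f2.png

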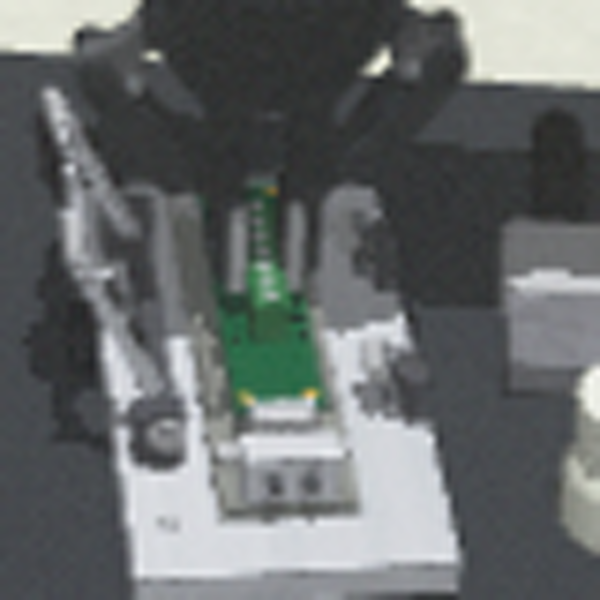

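The strip's end is against the follower at crop (285,405), and the strip is level and centred between the walls. I'll push a little further and start lowering.

In the tool's units: 0.007 m is 0.0093, 0.005 m is 0.0067.

Call:
move_arm --plan '[{"delta_pos": [0.002,0,0],"turn": [0,0,0],"fingers": 1},{"delta_pos": [0.004,0,0],"turn": [0,0,0],"fingers": 1},{"delta_pos": [0.004,0,0.0013],"turn": [0,0,0],"fingers": 1},{"delta_pos": [0.004,0,0.004],"turn": [0,0,0],"fingers": 1},{"delta_pos": [0.004,0,0.0067],"turn": [0,0,0],"fingers": 1},{"delta_pos": [0.004,0,0.0093],"turn": [0,0,0],"fingers": 1},{"delta_pos": [0.004,0,0.0093],"turn": [0,0,0],"fingers": 1},{"delta_pos": [0.004,0,0.0093],"turn": [0,0,0],"fingers": 1}]'

```text
clock: 10.35
position: [0.5465, -0.2333, 0.0557]
ee_rot: [0.636, 0.772, -0.001, 0.003]
ft_force: [2.4, -13.2, 9.1]
grip_width: 0.126
grasp_force: 74.9
```

```bash
python3 -c "
from h import *
st();print(get_obs()['torque'])"
```

```text
10.35 fix [0.16 0.02] z 0.0557 F fix -0.22 -13.4 9.13 w 10.7 74.9 yaw [ 1.994e+00  2.420e+00 -2.000e-03]
[-2.52133256 -0.37941018  0.04425682]
```

In the tool's units: -0.003 m is -0.004, -0.002 m is -0.0027.

Call:
move_arm --plan '[{"delta_pos": [0,0,-0.0027],"turn": [0,0,0],"fingers": 1},{"delta_pos": [0,0,-0.004],"turn": [0,0,0],"fingers": 1},{"delta_pos": [0,0,-0.004],"turn": [0,0,0],"fingers": 1}]'

```text
clock: 10.72
position: [0.5461, -0.233, 0.0577]
ee_rot: [0.636, 0.772, -0.001, 0.003]
ft_force: [4.9, -12.6, -1.0]
grip_width: 0.125
grasp_force: 73.7
```

Run:
```python
from h import *
st();print(get_obs()['torque'])
s=camera("side");st();print(get_obs()['torque'])
W=cloud(s);hsv=cv2.cvtColor(s["color"],cv2.COLOR_RGB2HSV)
m=((hsv[...,0]>45)&(hsv[...,0]<90)&(hsv[...,1]>90)&(hsv[...,2]>40))
m&=(W[...,1]<-.08)&(W[...,1]>-.36)&(abs(W[...,0]-.55)<.06)
P=W[m];b=(P[:,:2]-F0)*1000;A=b@e_x;B=b@e_y+8;Z=P[:,2]*1000
for lo in range(-70,70,6):
    k=(B>lo)&(B<lo+6)
    if k.sum()>2: print(lo,k.sum(),np.percentile(A[k],[0,50,100]).round(1),np.percentile(Z[k],[5,25,50]).round(1))
```

```text
10.72 fix [-0.22  0.35] z 0.0577 F fix 2.4 -13.34 -0.97 w 10.6 73.7 yaw [ 1.994e+00  2.421e+00 -2.000e-03]
[-3.07213098 -1.14116114 -0.11563679]
10.78 fix [-0.19  0.31] z 0.0577 F fix 2.15 -13.71 -2.64 w 10.9 73.7 yaw [ 1.994e+00  2.421e+00 -2.000e-03]
[-3.0691827  -1.11273025 -0.06830141]
2 4 [-9.4 13.4 16.1] [39.5 39.6 40.1]
8 13 [-11.5   8.7  16.8] [37.7 39.1 39.5]
14 6 [-10.6   3.7  12.2] [37.2 37.5 39.9]
20 26 [-7.7  5.9 15.5] [37.6 39.3 41.9]
26 38 [-11.6   1.3  16.3] [37.4 39.7 44.4]
32 18 [-10.5   0.4  14.6] [37.8 38.4 39.8]
38 21 [-10.1   5.3  17.3] [36.9 37.8 39.4]
44 14 [-9.8  3.2 15.9] [37.  38.3 40. ]
56 3 [14.7 16.7 16.7] [37.2 38.1 39.3]
```

In the tool's units: 0.0055 m is 0.0073, 0.004 m is 0.0053.

Call:
move_arm --plan '[{"delta_pos": [-0.0007,0,0.0027],"turn": [0,0,0],"fingers": 1},{"delta_pos": [-0.0007,0,0.0053],"turn": [0,0,0],"fingers": 1},{"delta_pos": [-0.0007,0,0.0073],"turn": [0,0,0],"fingers": 1},{"delta_pos": [-0.0007,0,0.0073],"turn": [0,0,0],"fingers": 1}]'

```text
clock: 11.28
position: [0.5467, -0.2337, 0.0531]
ee_rot: [0.636, 0.772, -0.001, 0.003]
ft_force: [2.9, -11.5, 7.7]
grip_width: 0.12
grasp_force: 74.8
```

```bash
python3 -c "
from h import *
st();print(get_obs()['torque'])"
```

```text
11.28 fix [ 0.24 -0.36] z 0.0531 F fix 0.58 -11.87 7.72 w 10.2 74.8 yaw [ 1.994e+00  2.420e+00 -2.000e-03]
[-2.52843617 -0.46470621  0.03159693]
```

In the tool's units: 0.0035 m is 0.0047, 0.003 m is 0.004.

Call:
move_arm --plan '[{"delta_pos": [0,0,0.0013],"turn": [0,0,0],"fingers": 1},{"delta_pos": [0,0,0.0027],"turn": [0,0,0],"fingers": 1},{"delta_pos": [0,0,0.004],"turn": [0,0,0],"fingers": 1},{"delta_pos": [0,0,0.0047],"turn": [0,0,0],"fingers": 1},{"delta_pos": [0,0,0.0047],"turn": [0,0,0],"fingers": 1}]'

```text
clock: 11.9
position: [0.5468, -0.2337, 0.0499]
ee_rot: [0.636, 0.772, -0.001, 0.003]
ft_force: [2.2, -12.7, 9.9]
grip_width: 0.124
grasp_force: 75.0
```

```bash
python3 -c "
from h import *
st();print(get_obs()['torque'])"
```

```text
11.9 fix [ 0.39 -0.45] z 0.0499 F fix -0.35 -12.84 9.87 w 10.5 75.0 yaw [ 1.994e+00  2.420e+00 -2.000e-03]
[-2.44719716 -0.37243428  0.03701651]
```

In the tool's units: 0.002 m is 0.0027, 0.001 m is 0.0013.

Call:
move_arm --plan '[{"delta_pos": [0,0,0.0013],"turn": [0,0,0],"fingers": 1},{"delta_pos": [0,0,0.0027],"turn": [0,0,0],"fingers": 1},{"delta_pos": [0,0,0.0027],"turn": [0,0,0],"fingers": 1}]'

```text
clock: 12.28
position: [0.5468, -0.2337, 0.0478]
ee_rot: [0.636, 0.772, -0.0, 0.003]
ft_force: [2.8, -13.1, 7.8]
grip_width: 0.128
grasp_force: 74.8
```

Run:
```python
from h import *
st();print(get_obs()['torque'])
s=camera("side")
cv2.imwrite("pics/f3.png",cv2.resize(s["color"][100:180,270:350],(600,600),interpolation=2)[:,:,::-1])
W=cloud(s);hsv=cv2.cvtColor(s["color"],cv2.COLOR_RGB2HSV)
m=((hsv[...,0]>45)&(hsv[...,0]<90)&(hsv[...,1]>90)&(hsv[...,2]>40))
m&=(W[...,1]<-.08)&(W[...,1]>-.36)&(abs(W[...,0]-.55)<.06)
P=W[m];b=(P[:,:2]-F0)*1000;A=b@e_x;B=b@e_y+8;Z=P[:,2]*1000
for lo in range(-70,70,6):
    k=(B>lo)&(B<lo+6)
    if k.sum()>2: print(lo,k.sum(),np.percentile(A[k],[0,50,100]).round(1),np.percentile(Z[k],[5,25,50]).round(1))
```

```text
12.28 fix [ 0.4  -0.44] z 0.0478 F fix 0.25 -13.42 7.79 w 10.9 74.8 yaw [ 1.994e+00  2.420e+00 -2.000e-03]
[-2.4777347  -0.53923614 -0.00625424]
2 4 [10.2 15.6 15.8] [28.1 28.8 29.8]
8 13 [-9.5  8.7 16.3] [28.3 28.5 30.1]
14 10 [-6.2  3.7 14.8] [27.2 28.7 31.2]
20 23 [-10.    2.5  17.5] [29.5 30.8 34.8]
26 34 [-9.7  3.5 16.2] [27.2 29.1 30.9]
32 13 [-8.6  6.2 16.7] [27.9 29.3 29.6]
38 6 [ 9.8 13.4 17.5] [27.7 28.1 29. ]
44 3 [12.9 15.3 15.7] [30.7 30.9 31.1]
```

View pics/f3.png

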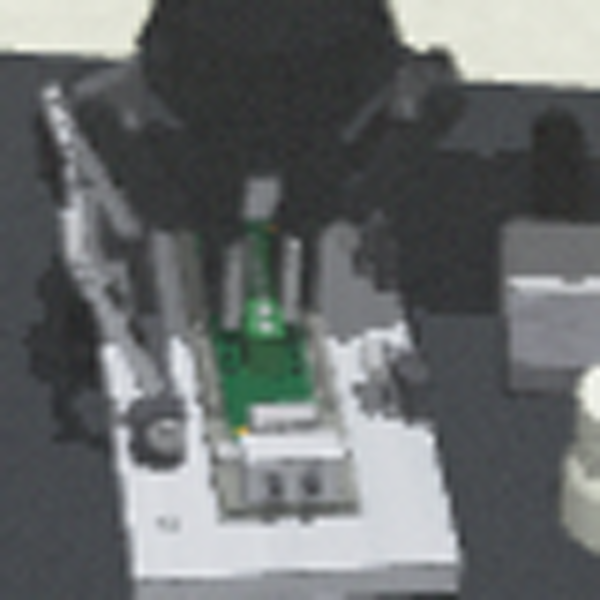

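The strip sits between the walls at crop (265,380), its top about level with the floor plus 3 mm. I'll feel for the floor next.

In the tool's units: 0.001 m is 0.0013, 0.0005 m is 0.0007.

Call:
move_arm --plan '[{"delta_pos": [0,0,0.0007],"turn": [0,0,0],"fingers": 1},{"delta_pos": [0,0,0.0013],"turn": [0,0,0],"fingers": 1},{"delta_pos": [0,0,0.0013],"turn": [0,0,0],"fingers": 1}]'

```text
clock: 12.7
position: [0.5469, -0.2336, 0.0471]
ee_rot: [0.636, 0.772, -0.001, 0.003]
ft_force: [1.2, -11.7, 10.7]
grip_width: 0.122
grasp_force: 75.2
```

```bash
python3 -c "
from h import *
st();print(get_obs()['torque'])"
```

```text
12.7 fix [ 0.47 -0.36] z 0.0471 F fix -1.15 -11.72 10.74 w 10.4 75.2 yaw [ 1.993e+00  2.420e+00 -2.000e-03]
[-2.49515606 -0.28320254  0.03770612]
```

In the tool's units: -0.0045 m is -0.006, -0.003 m is -0.004.

Call:
move_arm --plan '[{"delta_pos": [-0.0013,0,0],"turn": [0,0,0],"fingers": 1},{"delta_pos": [-0.0027,0,0],"turn": [0,0,0],"fingers": 1},{"delta_pos": [-0.004,0,0],"turn": [0,0,0],"fingers": 1},{"delta_pos": [-0.0053,0,0],"turn": [0,0,0],"fingers": 1},{"delta_pos": [-0.006,0,0],"turn": [0,0,0],"fingers": 1},{"delta_pos": [-0.006,0,0],"turn": [0,0,0],"fingers": 1}]'

```text
clock: 13.45
position: [0.5476, -0.2363, 0.0469]
ee_rot: [0.635, 0.772, -0.0, 0.002]
ft_force: [0.2, -7.4, 11.8]
grip_width: 0.124
grasp_force: 75.4
```

```bash
python3 -c "
from h import *
st();print(get_obs()['torque'])"
```

```text
13.45 fix [ 0.7  -3.12] z 0.0469 F fix -1.24 -7.32 11.83 w 10.5 75.4 yaw [ 1.993  2.423 -0.   ]
[-1.41502956  0.07035346  0.02278947]
```

In the tool's units: -0.003 m is -0.004, -0.002 m is -0.0027.

Call:
move_arm --plan '[{"delta_pos": [-0.0013,0,-0.0007],"turn": [0,0,0],"fingers": 1},{"delta_pos": [-0.0027,0,-0.0009],"turn": [0,0,0],"fingers": 1},{"delta_pos": [-0.004,0,-0.0009],"turn": [0,0,0],"fingers": 1},{"delta_pos": [-0.004,0,-0.0009],"turn": [0,0,0],"fingers": 1}]'

```text
clock: 13.95
position: [0.548, -0.2389, 0.0469]
ee_rot: [0.635, 0.772, 0.0, 0.002]
ft_force: [1.7, -6.5, 6.5]
grip_width: 0.127
grasp_force: 74.7
```

```bash
python3 -c "
from h import *
st();print(get_obs()['torque'])"
```

```text
13.95 fix [ 0.54 -5.72] z 0.0469 F fix 0.39 -6.66 6.52 w 10.8 74.7 yaw [1.993 2.423 0.   ]
[-1.36699783 -0.34709614 -0.01152718]
```

In the tool's units: -0.0015 m is -0.002, -0.001 m is -0.0013.

Call:
move_arm --plan '[{"delta_pos": [-0.0013,0,-0.0004],"turn": [0,0,0],"fingers": 1},{"delta_pos": [-0.002,0,-0.0007],"turn": [0,0,0],"fingers": 1},{"delta_pos": [-0.002,0,-0.0007],"turn": [0,0,0],"fingers": 1}]'

```text
clock: 14.32
position: [0.5481, -0.2394, 0.047]
ee_rot: [0.635, 0.773, 0.0, 0.001]
ft_force: [2.9, -4.7, 6.8]
grip_width: 0.126
grasp_force: 74.6
```

```bash
python3 -c "
from h import *
st();print(get_obs()['torque'])"
```

```text
14.32 fix [ 0.49 -6.26] z 0.047 F fix 1.94 -5.15 6.79 w 10.7 74.6 yaw [1.993e+00 2.425e+00 1.000e-03]
[-0.98828824 -0.54254408  0.00815924]
```

In the tool's units: -0.0015 m is -0.002, -0.001 m is -0.0013.

Call:
move_arm --plan '[{"delta_pos": [-0.0013,0,0],"turn": [0,0,0],"fingers": 1},{"delta_pos": [-0.002,0,0],"turn": [0,0,0],"fingers": 1},{"delta_pos": [-0.002,0,0],"turn": [0,0,0],"fingers": 1}]'

```text
clock: 14.7
position: [0.5481, -0.2395, 0.0469]
ee_rot: [0.635, 0.773, 0.001, 0.0]
ft_force: [-1.1, -0.5, 8.6]
grip_width: 0.122
grasp_force: 75.0
```

```bash
python3 -c "
from h import *
st();print(get_obs()['torque'])"
```

```text
14.7 fix [ 0.54 -6.33] z 0.0469 F fix -1.12 -0.25 8.58 w 10.4 75.0 yaw [1.993e+00 2.428e+00 2.000e-03]
[-0.07352562  0.06081686 -0.08163725]
```

In the tool's units: -0.14 m is -0.1867, -0.07 m is -0.0933.

Call:
move_arm --plan '[{"delta_pos": [0,0,-0.0011],"turn": [0,0,0],"fingers": 0.85},{"delta_pos": [0,0,-0.0011],"turn": [0,0,0],"fingers": 0.75},{"delta_pos": [0,0,-0.0011],"turn": [0,0,0],"fingers": 0.66},{"delta_pos": [0,0,-0.0011],"turn": [0,0,0],"fingers": 0.66},{"delta_pos": [0,0,-0.0133],"turn": [0,0,0],"fingers": 0.66},{"delta_pos": [0,0,-0.04],"turn": [0,0,0],"fingers": 0.66},{"delta_pos": [0,0,-0.0933],"turn": [0,0,0],"fingers": 0.8},{"delta_pos": [0,0,-0.1467],"turn": [0,0,0],"fingers": 1},{"delta_pos": [0,0,-0.1867],"turn": [0,0,0],"fingers": 1},{"delta_pos": [0,0,-0.1867],"turn": [0,0,0],"fingers": 1}]'

```text
clock: 15.95
position: [0.5489, -0.2408, 0.1903]
ee_rot: [0.635, 0.773, 0.001, 0.003]
ft_force: [0.8, -0.4, -1.0]
grip_width: 0.003
grasp_force: 0.0
```

Run:
```python
from h import *
st()
s=camera("side");np.savez("s2.npz",**s);t=camera("top")
cv2.imwrite("pics/f4.png",cv2.resize(s["color"][90:190,260:380],(720,600),interpolation=2)[:,:,::-1])
W=cloud(s);hsv=cv2.cvtColor(s["color"],cv2.COLOR_RGB2HSV)
m=((hsv[...,0]>45)&(hsv[...,0]<90)&(hsv[...,1]>90)&(hsv[...,2]>40))
m&=(W[...,1]<-.08)&(W[...,1]>-.36)&(abs(W[...,0]-.55)<.06)
P=W[m];b=(P[:,:2]-F0)*1000;A=b@e_x;B=b@e_y+8;Z=P[:,2]*1000
for lo in range(-80,70,8):
    k=(B>lo)&(B<lo+8)
    if k.sum()>2: print(lo,k.sum(),np.percentile(A[k],[0,50,100]).round(1),np.percentile(Z[k],[5,25,50]).round(1))
# rail geometry
x,y,z=W[...,0],W[...,1],W[...,2];b=(W[...,:2]-F0)*1000;A=b@e_x;B=b@e_y+8
r=(A>30)&(A<90)&(abs(B)<60)&(z>.045)&(z<.13)
for zz in range(50,120,10):
    k=r&(abs(z*1000-zz)<5)
    if k.sum(): print("rail z",zz,k.sum(),A[k].mean().round(1),B[k].min().round(1),B[k].max().round(1))
```

```text
15.95 fix [ 1.08 -7.77] z 0.1903 F fix 0.73 -0.51 -0.96 w 0.3 0.0 yaw [1.991e+00 2.423e+00 2.000e-03]
-48 9 [-11.1  -7.9  13.1] [26.7 28.8 29.2]
-40 7 [-10.4   9.1  16.3] [28.2 29.1 30.3]
-32 15 [-9.   7.2 16.8] [28.  30.1 42.3]
-24 11 [-10.5   9.8  15.6] [27.1 28.4 28.9]
-16 15 [-7.5  8.9 16.6] [26.6 29.8 42. ]
-8 17 [-9.1  7.4 17.6] [26.8 28.2 30.4]
0 8 [-7.6  7.1 15.7] [28.3 29.7 38.4]
8 21 [-9.5  8.9 16.7] [25.7 28.5 30.3]
16 47 [-10.6   2.4  17.8] [27.7 29.4 34.6]
24 19 [-7.4  5.4 16. ] [26.9 28.6 29.9]
32 5 [-9.  14.1 16.8] [30.1 30.2 30.5]
40 4 [14.5 16.  17.4] [27.6 27.8 28.4]
rail z 50 24 45.3 -49.0 58.6
rail z 60 20 49.8 -49.2 45.1
rail z 70 23 53.8 -45.8 46.3
rail z 80 25 57.8 -49.1 46.7
rail z 90 30 63.6 -46.7 44.3
rail z 100 55 67.7 -46.1 45.7
rail z 110 24 73.7 -16.2 16.3
```

View pics/f4.png

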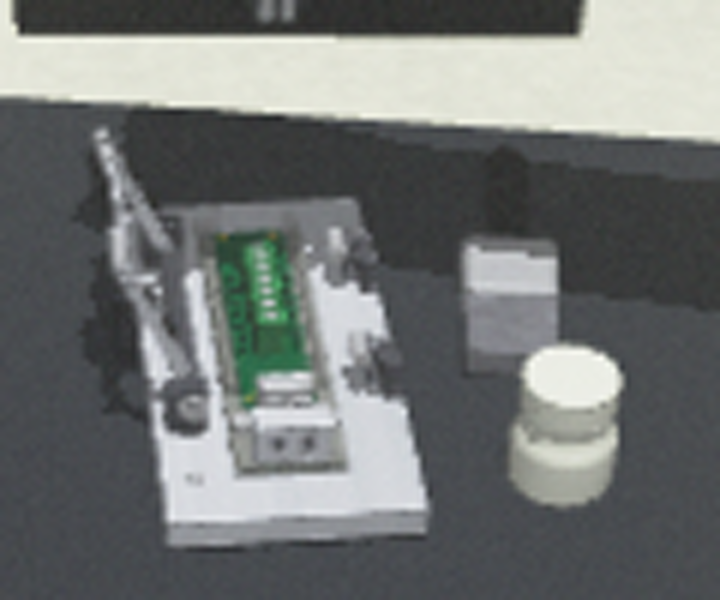

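The strip lies flat in the channel at crop (265,315), its end against the follower at (285,395), and nothing else has moved. The rail stands open at (130,240). Next I'll go behind the rail with shut fingers, turned 90°.

```bash
python3 -c "
from h import *
st();to([*fix(115,0),.19],11.2);print(get_obs()['joint_pos'].round(2))"
```

```text
16.05 fix [-0.36 -7.21] z 0.1869 F fix -0.77 -0.13 0.2 w 0.1 0.0 yaw [1.994 2.426 0.   ]
delta [ 0.0073  0.1154 -0.0031] turn [1.2000e-03 1.0000e-04 1.5704e+00]
[ 0.82  0.37 -0.61  1.58  0.22  1.25  0.37]
```

In the tool's units: 0.115 m is 0.1533, 0.112 m is 0.1493, 1.57 rad is 0.2499.

Call:
move_arm --plan '[{"delta_pos": [0.0013,0.0133,0],"turn": [0,0,0.0223],"fingers": 1},{"delta_pos": [0.0027,0.0267,0],"turn": [0,0,0.0446],"fingers": 1},{"delta_pos": [0.004,0.04,0],"turn": [0,0,0.0668],"fingers": 1},{"delta_pos": [0.004,0.056,0],"turn": [0,0,0.0907],"fingers": 1},{"delta_pos": [0.0053,0.072,0],"turn": [0,0,0.1146],"fingers": 1},{"delta_pos": [0.0067,0.088,0],"turn": [0,0,0.1385],"fingers": 1},{"delta_pos": [0.0067,0.104,0],"turn": [0,0,0.1623],"fingers": 1},{"delta_pos": [0.008,0.12,0],"turn": [0,0,0.1862],"fingers": 1},{"delta_pos": [0.0093,0.136,0],"turn": [0,0,0.2101],"fingers": 1},{"delta_pos": [0.0093,0.1493,0],"turn": [0,0,0.2324],"fingers": 1},{"delta_pos": [0.0093,0.1533,0],"turn": [0,0,0.2499],"fingers": 1},{"delta_pos": [0.0093,0.1533,0],"turn": [0,0,0.2499],"fingers": 1}]'

```text
clock: 17.55
position: [0.6585, -0.2109, 0.185]
ee_rot: [0.995, 0.098, -0.001, -0.0]
ft_force: [0.1, -0.2, -0.1]
grip_width: 0.003
grasp_force: 0.0
```

```bash
python3 -c "
from h import *
st();to([*fix(115,0),.10],11.2);print(get_obs()['joint_pos'].round(2))"
```

```text
17.55 fix [114.36   0.2 ] z 0.185 F fix 0.11 -0.2 -0.14 w 0.3 0.0 yaw [-3.126e+00 -3.090e-01  3.000e-03]
delta [0.0008 0.0003 0.085 ] turn [-0.0008  0.0016  0.0016]
[ 0.47  0.53 -0.33  1.32  0.17  1.32 -1.24]
```

Down, then push toward -x in small steps.

Call:
move_arm --plan '[{"delta_pos": [0,0,0.04],"turn": [0,0,0],"fingers": 1},{"delta_pos": [0,0,0.0867],"turn": [0,0,0],"fingers": 1},{"delta_pos": [0,0,0.1107],"turn": [0,0,0],"fingers": 1},{"delta_pos": [-0.0107,0,0.1133],"turn": [0,0,0],"fingers": 1},{"delta_pos": [-0.0213,0,0.1133],"turn": [0,0,0],"fingers": 1},{"delta_pos": [-0.032,0,0.1133],"turn": [0,0,0],"fingers": 1},{"delta_pos": [-0.0427,0,0.1107],"turn": [0,0,0],"fingers": 1},{"delta_pos": [-0.0507,0,0.108],"turn": [0,0,0],"fingers": 1},{"delta_pos": [-0.056,0,0.1053],"turn": [0,0,0],"fingers": 1},{"delta_pos": [-0.056,0,0.1053],"turn": [0,0,0],"fingers": 1}]'

```text
clock: 18.8
position: [0.6176, -0.2196, 0.1074]
ee_rot: [0.995, 0.098, 0.0, 0.0]
ft_force: [1.6, -0.7, 0.6]
grip_width: 0.003
grasp_force: 0.5
```

```bash
cat >> h.py <<'E'
def rail():
    s=camera("side");W=cloud(s);b=(W[...,:2]-F0)*1000;A=b@e_x-1.7;B=b@e_y+8;z=W[...,2]*1000
    # arm at y=+43 (near side camera): angle about hinge
    k=(abs(B-43)<6)&(A>-45)&(A<90)&(z>47)&(z<130)&(np.hypot(A-38,z-35)<85)&(np.hypot(A-38,z-35)>30)
    th=np.degrees(np.arctan2(z[k]-35,38-A[k]));print("rail deg",k.sum(),np.percentile(th,[25,50,75]).round(1) if k.sum() else None)
E
python3 -c "
from h import *
st();rail()"
```

```text
18.8 fix [72.53 -0.39] z 0.1074 F fix 1.4 -1.0 0.62 w 0.3 0.5 yaw [3.126e+00 3.070e-01 1.000e-03]
rail deg 47 [101.3 103.5 105.3]
```

In the tool's units: -0.075 m is -0.1, -0.066 m is -0.088.

Call:
move_arm --plan '[{"delta_pos": [-0.0093,0,-0.0053],"turn": [0,0,0],"fingers": 1},{"delta_pos": [-0.0187,0,-0.0093],"turn": [0,0,0],"fingers": 1},{"delta_pos": [-0.028,0,-0.012],"turn": [0,0,0],"fingers": 1},{"delta_pos": [-0.0387,0,-0.012],"turn": [0,0,0],"fingers": 1},{"delta_pos": [-0.052,0,-0.012],"turn": [0,0,0],"fingers": 1},{"delta_pos": [-0.064,0,-0.0093],"turn": [0,0,0],"fingers": 1},{"delta_pos": [-0.0773,0,-0.0053],"turn": [0,0,0],"fingers": 1},{"delta_pos": [-0.088,0,0],"turn": [0,0,0],"fingers": 1},{"delta_pos": [-0.1,0,0.0073],"turn": [0,0,0],"fingers": 1},{"delta_pos": [-0.1,0,0.0073],"turn": [0,0,0],"fingers": 1}]'

```text
clock: 20.1
position: [0.543, -0.2344, 0.101]
ee_rot: [0.995, 0.097, -0.001, -0.0]
ft_force: [0.5, 0.2, 2.6]
grip_width: -0.002
grasp_force: 0.8
```

```bash
python3 -c "
from h import *
st();rail()"
```

```text
20.1 fix [-3.46 -0.41] z 0.101 F fix 0.55 0.1 2.57 w -0.2 0.8 yaw [-3.126e+00 -3.060e-01  2.000e-03]
rail deg 59 [44.5 46.6 48.6]
```

In the tool's units: 0.038 m is 0.0507, 0.0305 m is 0.0407.

Call:
move_arm --plan '[{"delta_pos": [-0.0093,0,0.008],"turn": [0,0,0],"fingers": 1},{"delta_pos": [-0.018,0,0.018],"turn": [0,0,0],"fingers": 1},{"delta_pos": [-0.024,0,0.0267],"turn": [0,0,0],"fingers": 1},{"delta_pos": [-0.028,0,0.0333],"turn": [0,0,0],"fingers": 1},{"delta_pos": [-0.0313,0,0.0407],"turn": [0,0,0],"fingers": 1},{"delta_pos": [-0.0347,0,0.0467],"turn": [0,0,0],"fingers": 1},{"delta_pos": [-0.0387,0,0.0507],"turn": [0,0,0],"fingers": 1},{"delta_pos": [-0.0387,0,0.0507],"turn": [0,0,0],"fingers": 1}]'

```text
clock: 21.15
position: [0.5151, -0.2398, 0.0633]
ee_rot: [0.995, 0.098, -0.0, -0.0]
ft_force: [-0.2, 1.3, 3.8]
grip_width: 0.0
grasp_force: 1.1
```

```bash
python3 -c "
from h import *
st();rail()"
```

```text
21.15 fix [-31.9   -0.27] z 0.0633 F fix 0.03 1.32 3.77 w 0.0 1.1 yaw [-3.126e+00 -3.070e-01  1.000e-03]
rail deg 19 [12.  13.2 15.2]
```

In the tool's units: 0.013 m is 0.0173, 0.012 m is 0.016.

Call:
move_arm --plan '[{"delta_pos": [-0.0013,0,0.0027],"turn": [0,0,0],"fingers": 1},{"delta_pos": [-0.0027,0,0.0053],"turn": [0,0,0],"fingers": 1},{"delta_pos": [-0.004,0,0.008],"turn": [0,0,0],"fingers": 1},{"delta_pos": [-0.0053,0,0.0107],"turn": [0,0,0],"fingers": 1},{"delta_pos": [-0.0053,0,0.0133],"turn": [0,0,0],"fingers": 1},{"delta_pos": [-0.0053,0,0.016],"turn": [0,0,0],"fingers": 1},{"delta_pos": [-0.0053,0,0.0173],"turn": [0,0,0],"fingers": 1},{"delta_pos": [-0.0053,0,0.0173],"turn": [0,0,0],"fingers": 1}]'

```text
clock: 22.2
position: [0.5116, -0.2406, 0.0504]
ee_rot: [0.995, 0.098, -0.0, 0.0]
ft_force: [2.2, 0.4, 2.7]
grip_width: -0.0
grasp_force: 1.0
```

```bash
python3 -c "
from h import *
st()"
```

```text
22.2 fix [-35.47  -0.34] z 0.0504 F fix 2.26 -0.02 2.65 w -0.0 1.0 yaw [ 3.126  0.307 -0.   ]
```

In the tool's units: 0.0025 m is 0.0033, 0.002 m is 0.0027.

Call:
move_arm --plan '[{"delta_pos": [0,0,0.0013],"turn": [0,0,0],"fingers": 1},{"delta_pos": [0,0,0.0027],"turn": [0,0,0],"fingers": 1},{"delta_pos": [0,0,0.0033],"turn": [0,0,0],"fingers": 1},{"delta_pos": [0,0,0.0033],"turn": [0,0,0],"fingers": 1}]'

```text
clock: 22.7
position: [0.5113, -0.2408, 0.0484]
ee_rot: [0.995, 0.098, -0.0, 0.0]
ft_force: [-3.3, 1.7, 9.5]
grip_width: 0.0
grasp_force: 5.0
```

```bash
python3 -c "
from h import *
st()"
```

```text
22.7 fix [-35.81  -0.46] z 0.0484 F fix -2.87 2.27 9.54 w 0.0 5.0 yaw [ 3.126e+00  3.070e-01 -1.000e-03]
```

In the tool's units: 0.001 m is 0.0013.

Call:
move_arm --plan '[{"delta_pos": [0,0,0.0013],"turn": [0,0,0],"fingers": 1},{"delta_pos": [0,0,0.0013],"turn": [0,0,0],"fingers": 1}]'

```text
clock: 22.95
position: [0.5113, -0.2408, 0.0482]
ee_rot: [0.995, 0.098, -0.0, 0.0]
ft_force: [-6.4, 2.9, 18.9]
grip_width: -0.005
grasp_force: 9.3
```

In the tool's units: 0.18 m is 0.24, -0.17 m is -0.2267.

Call:
move_arm --plan '[{"delta_pos": [0,0,-0.0027],"turn": [0,0,0],"fingers": 1},{"delta_pos": [0,0,-0.0133],"turn": [0,0,0],"fingers": 1},{"delta_pos": [0,0,-0.0533],"turn": [0,0,0],"fingers": 1},{"delta_pos": [-0.0533,0,-0.12],"turn": [0,0,0],"fingers": 1},{"delta_pos": [-0.1067,0.0533,-0.1733],"turn": [0,0,0],"fingers": 1},{"delta_pos": [-0.1333,0.12,-0.2133],"turn": [0,0,0],"fingers": 1},{"delta_pos": [-0.1333,0.1867,-0.2267],"turn": [0,0,0],"fingers": 1},{"delta_pos": [-0.1333,0.24,-0.2267],"turn": [0,0,0],"fingers": 1},{"delta_pos": [-0.1333,0.24,-0.2267],"turn": [0,0,0],"fingers": 1}]'

```text
clock: 24.08
position: [0.4471, -0.4394, 0.2161]
ee_rot: [0.995, 0.096, -0.001, -0.0]
ft_force: [0.6, 0.0, -0.6]
grip_width: -0.001
grasp_force: 0.0
```

Run:
```python
from h import *
st();rail()
s=camera("side");t=camera("top")
a=cv2.resize(s["color"][95:185,265:375],(400,327),interpolation=2);b=cv2.resize(t["color"][175:255,335:445],(400,291),interpolation=2)
f=cv2.resize(t["color"],(400,300));g=cv2.resize(s["color"],(400,300))
cv2.imwrite("pics/f5.png",np.hstack([cv2.resize(np.vstack([a,b]),(400,600)),np.vstack([f,g])])[:,:,::-1])
for c,off in((s,1.7),(t,-1.1)):
    W=cloud(c);b=(W[...,:2]-F0)*1000;A=b@e_x-off;B=b@e_y+8;z=W[...,2]*1000
    for B0 in(-25,-12,0,12,25):
        k=(abs(B-B0)<5)&(abs(A+36)<5);print("front",B0,k.sum(),np.nanmedian(z[k]).round(1))
    for B0 in(-43,43):
        k=(abs(B-B0)<4)&(abs(A)<20);print("arm",B0,k.sum(),np.nanmedian(z[k]).round(1))
```

```text
24.07 fix [-137.37 -182.9 ] z 0.2161 F fix 0.56 -0.06 -0.57 w -0.1 0.0 yaw [-3.127e+00 -3.010e-01  3.000e-03]
rail deg 0 None
front -25 5 38.1
front -12 11 36.8
front 0 9 37.0
front 12 10 37.7
front 25 11 40.1
arm -43 38 34.6
arm 43 45 36.0
front -25 14 21.3
front -12 16 39.0
front 0 19 37.8
front 12 25 36.0
front 25 6 41.6
arm -43 71 34.6
arm 43 68 35.2
```

View pics/f5.png

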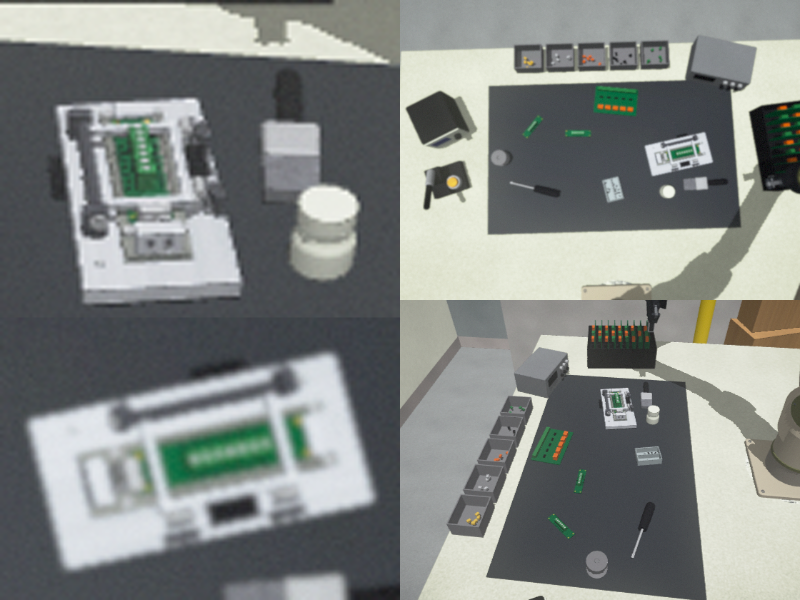

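The rail lies flat at z ≈ 37 mm, with its tab at crop (235,510) held under both catches. The strip shows beneath it, its end at the stop at (305,435), and the other things have not moved.

```bash
python3 -c "
from h import *
print(hand_in())"
```

```text
the job is handed in; nothing more can be done
None
```

The strip is loaded in the channel against the stop, the rail is shut and held by both catches, nothing else on the mat was moved, and the job was handed in at about 24 s.

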